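# Open the combination padlock on a specimen case and hold it up

### The arm

A 7-joint arm with a two-finger parallel gripper is mounted at the origin on the work surface. World frame = base frame: x ahead of the robot, y to its left, z up, the work surface at z = 0. Lengths are in m, angles in rad, forces in N, time in s.
With the tool pointing down it reaches from about 0.35 to 0.9 m from the base axis. Payload 8.1 kg.
Tool frame: the origin (TCP) lies midway between the tips of the shut fingers; the grasp point (between the pads) lies 19 mm behind it; z points along the fingers, y is the line along which they close (so a half turn about z gives the same grasp; the last joint's range is limited). The gripper opens to 92 mm and grips with 3 to 60 N. Pads are 19 mm wide; open, the fingers measure 130 mm over their backs; the gripper's body (75 mm by 190 mm) begins 47 mm behind the grasp point.
Start: joints at [-1.278, 0.434, 0.025, 1.573, -0.012, 1.134, -0.075], TCP at [0.241, 0.577, 0.227] pointing down, gripper open.
Joint ranges: [-2.62, 2.62], [-0.44, 2.09], [-1.27, 1.32], [0.08, 2.57], [-1.32, 4.46], [0.12, 2], [-2.74, 2.74]. Speed limits (rad/s): [2.22, 2.22, 3.01, 3.01, 3.14, 3.14, 3.14].

### API

Orientations are given as [roll, pitch, yaw] about the fixed x, y, z axes, in that order (R = Rz(yaw) Ry(pitch) Rx(roll)).
In Python, from rig import robot, imaging, job gives the robot as it stands. The module is installed in compiled form; this text tells all that it offers.
- The arm moves only by the tool play_rows, never from a script. Its argument "increments" is a list of rows, each a list of 3 entries, a list of its own where there are three numbers: the closure, from 0 (fully open) to 1 (shut), then the shift along the world's x, y, z normalised to -1 to 1, where 1 is 0.5 m, then the turn, a rotation vector about the world's x, y, z normalised to -1 to 1, where 1 is 90 degrees. In form: [[fingers, [dx, dy, dz], [wx, wy, wz]], ...]. A call has 1 to 10 rows; each row shifts and turns the commanded pose from where the row before left it; what a row does not reach is not made up. A row lasts 1/12 s, in which the tool goes at most 41.7 mm and 7.16 degrees, less where a joint would pass 70% of its speed; a pose out of reach is approached as far as the arm can. A call with a number of a shift or a turn outside -1 to 1 is refused whole. A call with a gripper value outside its range is refused whole. The fingers move at their own pace and stop on an object; "force" is the grip in N (left out, the last holds). Time passes only in rows, so rows that do not move let the fingers close. It gives the time, the measured TCP pose, the force, the opening and the grip force at its end, in the units of the state.
- robot.get_obs(): the state, without advancing time (a new reading comes with each control period).
- imaging.read_camera(name): name is "scene" or "top"; returns the picture (420x560x3 uint8, red, green, blue); there is no depth.
- imaging.get_calibration(name): a dict with "fx", "fy", "cx", "cy" (pixels), "k1" (the pictures are not rectified: a ray, as slopes to the right and down, at radius r is drawn at 1 + k1 r^2 times it, then the intrinsics apply), "world_to_cam" (4x4, takes a point from world to camera coordinates). Camera axes: x right, y down, z forward; pixel columns grow to the right and rows downward; lengths in m; the calibration is good to about 2 mm. A picture is of the moment at which its call begins. get_calibration takes no time and is no camera call.
- job.hand_in(): hands the job in; it is judged then, once.
The state is a dict: "time_s": time; "joint_positions": joint angles; "qd": joint speeds; "joint_torque": joint torques, N m; "ee_pos": TCP position; "tcp_rot": TCP orientation; "contact_force": force on the tool from outside, world axes, zero at the start; "moment": the same for the moment, N m; "gripper_width": finger opening in m; "grasp_force": force on a finger pad.
Only numpy, scipy, OpenCV 4.12 (cv2) and the standard library are available. Lean on these libraries where they do the work, as an engineer would, in place of code of your own. Each camera call takes 0.05 s, during which the arm holds its last target. There are 200 camera calls.

### The job

Unlock the padlock on the specimen case: turn its dial clockwise until the pointer clicks into the notch at the ridge on the shackle end, then pull the shackle fully open, away from the lock body. Take the lock by its body, lift it straight off the hasp and finish while holding it still and level in the gripper, dial up and shackle still open, about 15 cm above where it lay. Leave everything else where it is.

Things in the scene. Friction and masses are not known exactly. Their poses are not given: they have to be found in the camera images.
- case: White specimen transport case, 240 (x) x 346 (y) x 100 high, fixed to the bench; origin at the centre of its underside, z up. A steel hasp plate, 170 x 70 and 3 thick, lies on the middle of its top; the padlock lies on that.
- hasp (a point): Centre of the hasp plate's upper face, 103 above the bench, axes as the case. A hook staple stands inside the shackle: post 26 wide (y), x = -39 to -31, with a lip 26 wide running on to x = -68, underside 21 and top 26 above the plate, over the bow of the shut shackle. A rib 8 high stands close behind the lock, x = 30 to 35.
- lock_center (a point): Centre, half-way up, of the body of the brass padlock: a block 56 (x) x 54 (y) x 28 (z), loose, lying on the hasp plate dial up, starting 14 above point hasp, axes as the case. Lock x points from the shackle end to the rear, z up. The whole lock weighs about 0.4 kg. Both y sides are clear for fingers down to the plate.
- dial (a joint): Angle of the dial, rad, growing counter-clockwise seen from above; 0 where the pointer meets the ridge at the shackle end of the lock's top. Starts 0.8 to 2.4: turn clockwise. Clicks every 0.524 rad and springs into the nearest notch when let go; takes under 0.15 N m. Only in the notch at 0 can the shackle slide. Stops at -1.4 and 2.9.
- dial_grip (a point): On the dial's axis, half-way up its black bar grip, 28 above lock_center. Bar 34 long, 11 wide, 16 high (20 to 36 above lock_center) on a dark disc 40 across, 6 thick. The frame turns with the dial: x along the bar, the pointer end (light line on top) at -x. With the dial at 0 this x is lock x.
- shackle_grip (a point): Midway between the two legs of the steel U shackle, at their height (level with lock_center); moves with it. Shut: 45 from lock_center towards lock -x. Legs 8 thick along lock x, 46 wide over both, straight from 9 before this point (-x) to the lock's face 17 behind it. Bow end 21 before it. Pinch both legs from outside, along y.
- shackle (a joint): How far the shackle is drawn out of the lock, m, sliding to lock -x: 0 shut, 0.024 fully open. About 3 N of friction; stays where left. Fully out, its bow clears the staple's lip and the lock lifts straight up; shut, it is caught. While pulled, the lock body rests against the staple's post.
- tube_rack: small white tube rack with four capped tubes, 70 x 36 x 52, on the case near one side (mm); bystander, leave alone; origin at the centre of its underside.
- tip_box: grey pipette-tip box with clear lid, 77 x 52 x 38, on the case near the other side (mm); bystander, leave alone; origin at the centre of its underside.
- microplate: white well plate lying on the bench, 127 x 85 x 14 (mm); bystander, leave alone; origin at the centre of its underside.
- beaker: glass beaker, 70 across, 90 high, on the bench (mm); bystander, leave alone; origin at the centre of its underside.
- reagent_bottle: amber bottle, 64 across, 150 high, on the bench (mm); bystander, leave alone; origin at the centre of its underside.
- pipette: hand pipette lying on the bench, 245 long (mm); bystander, leave alone; origin at the centre of its underside.
- culture_dish: round shut culture dish, 92 across, 16 high, on the bench (mm); bystander, leave alone; origin at the centre of its underside.
There are look-alikes about, which are no part of the job. Leave any green, pink or purple look-alike of the part that bears lock_center alone.

How it is judged:
On the way, in this order (a step that is already met when the one before it is completed fails the run):
1. the dial is in the notch at the ridge, the lock still shut on the hasp (value of joint dial between -0.13 and 0.13 rad and value of joint shackle below 0.005 m and z of lock_center in the frame of case below 0.125 m), for 0.2 s.
2. the shackle is pulled open while the lock lies on the hasp (value of joint shackle above 0.02 m and z of lock_center in the frame of case below 0.125 m), for 0.1 s.
At the end, for the whole second after the job is handed in: The lock is held in the gripper (finger force on it over 2 N, no touch with the case), its centre at least 100 mm above where it lay and within 350 mm of it, dial up and level within 0.3 rad, slower than 0.05 m/s, the shackle at least 18 mm drawn out of its 24 mm (z of lock_center in the frame of case above 0.217 m and value of joint shackle above 0.018 m and angle between lock_center's own z axis and vertical below 0.3 rad and contact force between the fingers and lock above 2 N and contact force between lock and case below 0.1 N and linear speed of lock below 0.05 m/s and distance of lock_center from where it was at the start of the episode below 0.35 m); the arm keeps its last pose, push and grip.
It fails at once if something on the case or bench is moved more than 30 mm (distance of any of tube_rack, tip_box, microplate, beaker, reagent_bottle, pipette, culture_dish from where it was at the start of the episode above 0.03 m).
It also fails if it takes over 64 s, if anything falls off the work surface, if the arm or the gripper's body presses on something with over 40 N, if the wrist force passes 120 N, or if a joint passes its speed limit or range.

## Working session

There is one attempt and no reset: what is moved stays moved. The work goes in short steps, Python scripts to look and compute and a tool call to move; the robot and the scene stay as the last step left them, time stands still between calls to the robot, and variables do not carry over. Pictures are saved under pics/ and viewed, at most 10 in all, crops included, and the job is handed in when it is done.

Besides the shell and the picture viewer there is one more tool, called after "Call:" by a JSON object that holds its "api" and its "payload". play_rows: Moves the arm, as the interface text tells. Scaled input: -1 to 1 covers 0.5 m each way for a shift and 90 degrees each way for a turn. Its arguments: {"type":"object","properties":{"increments":{"type":"array"},"force":{"type":"number"}},"required":["increments"]}

```bash
mkdir -p pics; python3 - <<'E'
from rig import robot, imaging
import cv2,numpy as np
o=robot.get_obs(); print(o['ee_pos'],o['tcp_rot'],o['gripper_width'],o['time_s'])
for n in("scene","top"):
    im=imaging.read_camera(n); cv2.imwrite(f"pics/{n}0.png",cv2.cvtColor(im,cv2.COLOR_RGB2BGR))
    c=imaging.get_calibration(n); print(n,c['fx'],c['cx'],c['cy'],c['k1'],np.round(c['world_to_cam'],3).tolist())
E
```

```text
[0.24081159 0.57619116 0.22596282] [-3.14004949e+00  1.52093501e-04  2.74575685e+00] 0.0916149761553253 0.0
scene 387.46093580227176 276.75736216003446 206.26885333227656 -0.037968719019783236 [[-0.864, 0.503, -0.012, 0.463], [0.329, 0.547, -0.77, -0.086], [-0.38, -0.67, -0.638, 1.436], [0.0, 0.0, 0.0, 1.0]]
top 440.6477418502094 274.65702640173674 210.24467861728473 -0.017302358629260804 [[0.028, -1.0, -0.003, -0.007], [-0.994, -0.027, -0.105, 0.546], [0.105, 0.006, -0.994, 1.275], [0.0, 0.0, 0.0, 1.0]]
```

View pics/top0.png

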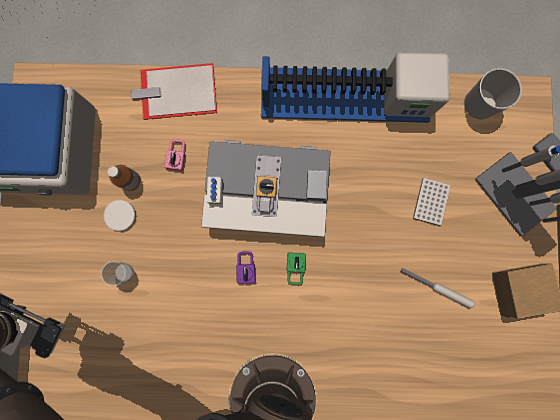

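View pics/scene0.png

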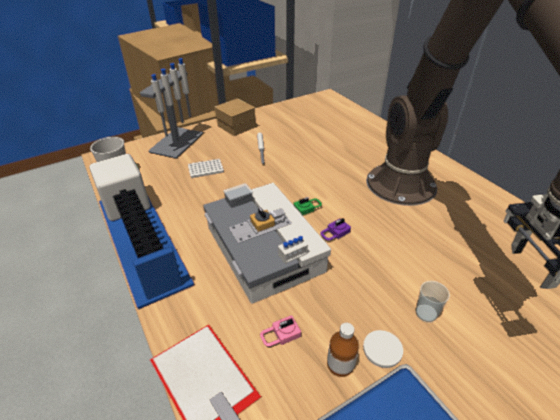

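The top view shows the case at about (267,188). The brass lock's dial is at about (267,187), with the shackle towards the image bottom (robot side). I'll zoom in on both views.

```bash
cat > h.py <<'E'
from rig import robot, imaging
import cv2,numpy as np
def proj(n,P):
    c=imaging.get_calibration(n);T=np.array(c['world_to_cam']);p=np.atleast_2d(P)@T[:3,:3].T+T[:3,3]
    s=p[:,:2]/p[:,2:];s=s*(1+c['k1']*(s**2).sum(1,keepdims=True))
    return s*[c['fx'],c['fy']]+[c['cx'],c['cy']]
def onz(n,uv,z):
    c=imaging.get_calibration(n);T=np.array(c['world_to_cam'])
    K=np.array([[c['fx'],0,c['cx']],[0,c['fy'],c['cy']],[0,0,1.]])
    s=cv2.undistortPoints(np.array(uv,float).reshape(-1,1,2),K,np.array([c['k1'],0,0,0,0.]))[:,0]
    d=np.c_[s,np.ones(len(s))]@T[:3,:3];o=-T[:3,:3].T@T[:3,3]
    return (o+d*((z-o[2])/d[:,2:]))[:,:2]
def crop(n,x0,y0,w,h,k,f,pts=()):
    im=cv2.cvtColor(imaging.read_camera(n),cv2.COLOR_RGB2BGR)[y0:y0+h,x0:x0+w]
    im=cv2.resize(im,None,fx=k,fy=k,interpolation=cv2.INTER_CUBIC)
    for u,v in pts: cv2.circle(im,(int((u+.5-x0)*k),int((v+.5-y0)*k)),2,(255,0,255),-1)
    return im
E
python3 - <<'E'
from h import *
a=crop("top",240,145,56,80,7,'');b=crop("scene",225,195,75,56,5,'')
b=cv2.copyMakeBorder(b,0,a.shape[0]-b.shape[0],0,0,cv2.BORDER_CONSTANT)
cv2.imwrite("pics/c1.png",np.hstack([a,b]))
# case top corners
print(onz("top",[[211,142],[330,150],[326,237],[203,229]],0.1).round(4).tolist(), onz("top",[[267,187]],0.153))
E
```

```text
[[0.7286, 0.1944], [0.7146, -0.1443], [0.4677, -0.1368], [0.4804, 0.2059]] [[0.59511025 0.02991192]]
```

View pics/c1.png

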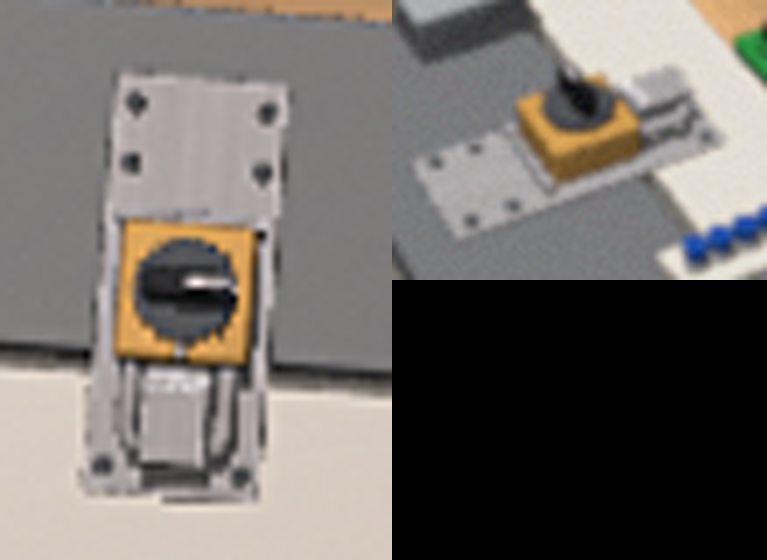

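```bash
python3 - <<'E'
from h import *
def f(p): return [[240+x/7-.5,145+y/7-.5] for x,y in p]
L=onz("top",f([[122,220],[257,230],[250,362],[115,355]]),.131)
P=onz("top",f([[118,72],[288,85],[258,500],[85,490]]),.103)
C=onz("top",[[211,142],[330,150],[326,237],[203,229]],0.1)
for q in(L,P,C):
    ex=(q[0]+q[1]-q[2]-q[3])/2; ey=(q[0]+q[3]-q[1]-q[2])/2
    print(q.mean(0).round(4),np.hypot(*ex).round(4),np.hypot(*ey).round(4),np.degrees([np.arctan2(ex[1],ex[0]),np.arctan2(-ey[0],ey[1])]).round(2))
D=onz("top",f([[145,287],[235,284]]),.153);print(D,D.mean(0),np.degrees(np.arctan2(*(D[1]-D[0])[::-1])))
print(onz("top",f([[187,288]]),.137))
S=onz("scene",[[225+562/5-78.4-.5,0]],.131) if 0 else 0
# scene: lock top corners in crop px minus 392 offset
s=[[225+(x-392)/5-.5,195+y/5-.5] for x,y in [[518,103],[548,147],[640,125],[605,78]]]
print(onz("scene",s,.131).round(4), onz("scene",s,.131).mean(0))
E
```

```text
[0.6009 0.0331] 0.0529 0.053 [-1.25 -2.07]
[0.608  0.0334] 0.1694 0.0689 [-2.56 -2.32]
[0.5978 0.0298] 0.2478 0.341 [-2.21 -2.25]
[[0.59868979 0.04829016]
 [0.60080619 0.01373331]] [0.59974799 0.03101173] -86.49534524020402
[[0.60133567 0.03256018]]
[[0.6289 0.0098]
 [0.6316 0.0517]
 [0.5785 0.0621]
 [0.5755 0.0161]] [0.6036196 0.0349536]
```

Call:
{"api": "play_rows", "payload": {"increments": [[0, [0.036, -0.0544, 0.01], [0, 0, -0.0374]], [0, [0.036, -0.0544, 0.01], [0, 0, -0.0374]], [0, [0.036, -0.0544, 0], [0, 0, -0.0374]], [0, [0.036, -0.0544, 0], [0, 0, -0.0374]], [0, [0.036, -0.0544, 0], [0, 0, -0.0374]], [0, [0.036, -0.0544, 0], [0, 0, -0.0374]], [0, [0.036, -0.0544, 0], [0, 0, -0.0374]], [0, [0.036, -0.0544, 0], [0, 0, -0.0374]], [0, [0.036, -0.0544, 0], [0, 0, -0.0374]], [0, [0.036, -0.0544, 0], [0, 0, -0.0374]]]}}

```text
time_s: 1.03
ee_pos: [0.4215, 0.3032, 0.2368]
tcp_rot: [3.142, -0.0, 2.155]
contact_force: [-0.2, 0.8, -0.3]
gripper_width: 0.0915
grasp_force: 0.0
```

Call:
{"api": "play_rows", "payload": {"increments": [[0, [0.036, -0.0544, 0], [0, 0, -0.0374]], [0, [0.036, -0.0544, 0], [0, 0, -0.0374]], [0, [0.036, -0.0544, 0], [0, 0, -0.0374]], [0, [0.036, -0.0544, 0], [0, 0, -0.0374]], [0, [0.036, -0.0544, 0], [0, 0, -0.0374]], [0, [0.036, -0.0544, 0], [0, 0, -0.0374]], [0, [0.036, -0.0544, 0], [0, 0, -0.0374]], [0, [0.036, -0.0544, 0], [0, 0, -0.0374]], [0, [0.036, -0.0544, 0], [0, 0, -0.0374]], [0, [0.036, -0.0544, 0], [0, 0, -0.0374]]]}}

```text
time_s: 1.87
ee_pos: [0.6016, 0.0313, 0.2367]
tcp_rot: [-3.142, -0.0, 1.568]
contact_force: [1.1, 0.5, 0.5]
gripper_width: 0.0917
grasp_force: 0.0
```

Call:
{"api": "play_rows", "payload": {"increments": [[0, [0, 0, -0.05], [0, 0, 0]], [0, [0, 0, -0.05], [0, 0, 0]], [0, [0, 0, -0.05], [0, 0, 0]], [0, [0, 0, -0.025], [0, 0, 0]], [0, [0, 0, -0.015], [0, 0, 0]], [0.6, [0, 0, 0], [0, 0, 0]], [0.7, [0, 0, 0], [0, 0, 0]], [1, [0, 0, 0], [0, 0, 0]], [1, [0, 0, 0], [0, 0, 0]], [1, [0, 0, 0], [0, 0, 0]]], "force": 12}}

```text
time_s: 2.7
ee_pos: [0.6016, 0.0328, 0.1427]
tcp_rot: [3.14, -0.0, 1.571]
contact_force: [-0.2, -0.0, -0.6]
gripper_width: 0.0629
grasp_force: 0.0
```

Call:
{"api": "play_rows", "payload": {"increments": [[1, [0, 0, 0], [0, 0, 0]], [1, [0, 0, 0], [0, 0, 0]], [1, [0, 0, 0], [0, 0, 0]], [1, [0, 0, 0], [0, 0, 0]]]}}

```text
time_s: 3.03
ee_pos: [0.601, 0.0327, 0.1418]
tcp_rot: [3.141, -0.0, 1.571]
contact_force: [-0.2, 0.8, 0.3]
gripper_width: 0.0362
grasp_force: 0.0
```

```bash
python3 - <<'E'
from h import *
a=crop("top",240,145,60,80,7,'');b=crop("scene",225,180,70,75,5,'')
b=cv2.copyMakeBorder(b,0,a.shape[0]-b.shape[0],0,0,cv2.BORDER_CONSTANT)
cv2.imwrite("pics/c2.png",np.hstack([a,b]))
o=robot.get_obs();print(o['joint_positions'],o['moment'],o['gripper_width'])
E
```

```text
[-0.45592253  0.50162563  0.45247781  1.76049684 -0.26338612  0.93969364
  0.1046979 ] [-6.83962733e-02  6.92041293e-02  5.25677380e-05] 0.028708386997958392
```

View pics/c2.png

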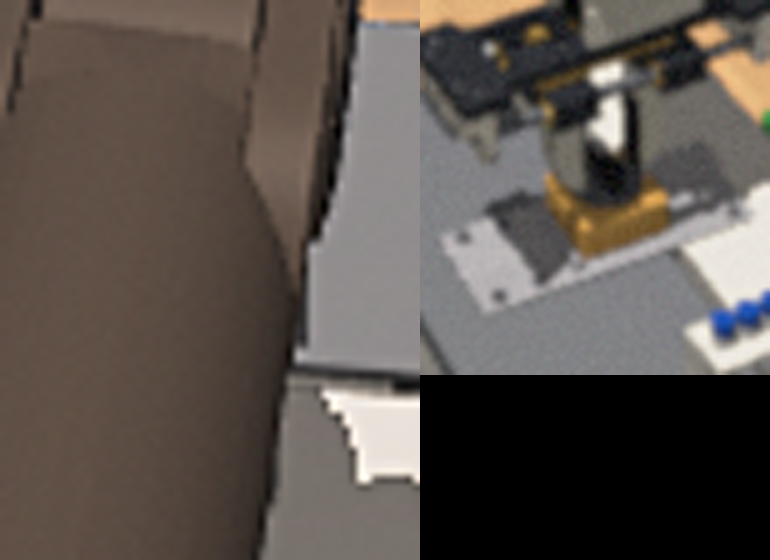

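The top view is blocked by the arm. The scene view shows the fingers straddling the dial bar at about (605,170) in the crop, still closing.

Call:
{"api": "play_rows", "payload": {"increments": [[1, [0, 0, 0], [0, 0, 0]], [1, [0, 0, 0], [0, 0, 0]], [1, [0, 0, 0], [0, 0, 0]], [1, [0, 0, 0], [0, 0, 0]], [1, [0, 0, 0], [0, 0, 0]]]}}

```text
time_s: 3.55
ee_pos: [0.601, 0.0327, 0.1417]
tcp_rot: [3.142, -0.0, 1.571]
contact_force: [-0.4, 0.1, -0.5]
gripper_width: 0.0109
grasp_force: 11.9
```

Call:
{"api": "play_rows", "payload": {"increments": [[1, [0, 0, 0], [0, 0, -0.0732]], [1, [0, 0, 0], [0, 0, -0.0732]], [1, [0, 0, 0], [0, 0, -0.0732]], [1, [0, 0, 0], [0, 0, -0.0732]], [1, [0, 0, 0], [0, 0, -0.0732]], [1, [0, 0, 0], [0, 0, -0.0732]], [1, [0, 0, 0], [0, 0, -0.0732]]]}}

```text
time_s: 4.13
ee_pos: [0.6006, 0.0326, 0.1417]
tcp_rot: [-3.141, 0.001, 0.76]
contact_force: [-1.6, 0.2, 0.6]
gripper_width: 0.0107
grasp_force: 12.0
```

Call:
{"api": "play_rows", "payload": {"increments": [[1, [0, 0, 0], [0, 0, -0.0732]], [1, [0, 0, 0], [0, 0, -0.0732]], [1, [0, 0, 0], [0, 0, -0.0732]], [1, [0, 0, 0], [0, 0, -0.0732]], [1, [0, 0, 0], [0, 0, -0.0732]], [1, [0, 0, 0], [0, 0, -0.0732]], [1, [0, 0, 0], [0, 0, -0.0732]], [1, [0, 0, 0], [0, 0, 0]]]}}

```text
time_s: 4.8
ee_pos: [0.6006, 0.0329, 0.1417]
tcp_rot: [3.141, 0.001, -0.045]
contact_force: [-2.4, 0.7, 2.2]
gripper_width: 0.0109
grasp_force: 12.0
```

Call:
{"api": "play_rows", "payload": {"increments": [[0, [0, 0, 0], [0, 0, 0]], [0, [0, 0, 0], [0, 0, 0]], [0, [0, 0, 0], [0, 0, 0]], [0, [0, 0, 0.03], [0, 0, 0]], [0, [0, 0, 0.06], [0, 0, 0]], [0, [-0.06, 0.002, 0.06], [0, 0, 0]], [0, [-0.06, 0.002, 0.03], [0, 0, 0]], [0, [-0.06, 0, 0], [0, 0, 0]], [0, [-0.06, 0, 0], [0, 0, 0]], [0, [-0.06, 0, 0], [0, 0, 0]]]}}

```text
time_s: 5.63
ee_pos: [0.4504, 0.0344, 0.231]
tcp_rot: [-3.141, -0.0, -0.038]
contact_force: [0.1, 0.2, 0.3]
gripper_width: 0.0728
grasp_force: 0.0
```

```bash
python3 - <<'E'
from h import *
a=crop("top",240,145,60,80,7,'');b=crop("scene",225,180,70,75,5,'')
b=cv2.copyMakeBorder(b,0,a.shape[0]-b.shape[0],0,0,cv2.BORDER_CONSTANT)
cv2.imwrite("pics/c3.png",np.hstack([a,b]))
E
```

```text
(no output)
```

View pics/c3.png

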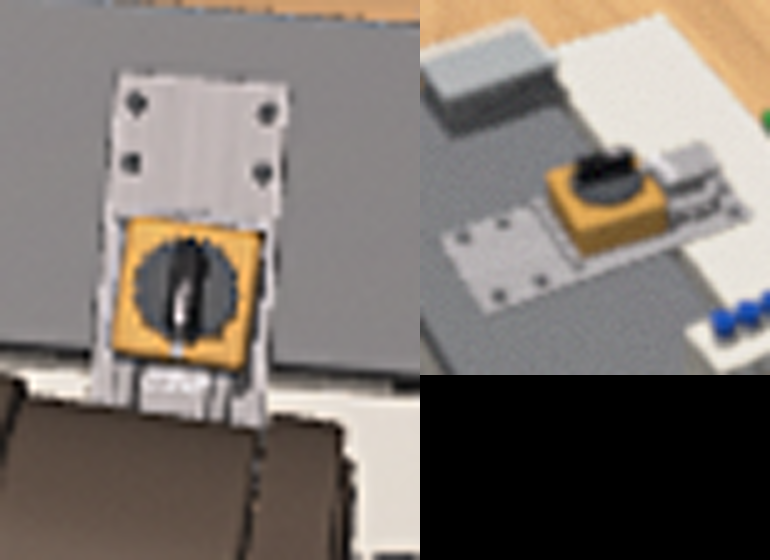

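The pointer now points at the ridge: white line at crop (182,300), ridge at (178,350). The lock sits at the same place with a yaw of about -4°. Next is the shackle.

Call:
{"api": "play_rows", "payload": {"increments": [[0, [0.06, 0, 0], [0, 0, -0.013]], [0, [0.06, 0.003, 0], [0, 0, 0]], [0, [0.06, 0, 0], [0, 0, 0]], [0, [0.033, 0, -0.04], [0, 0, 0]], [0, [0, 0, -0.06], [0, 0, 0]], [0, [0, 0, -0.06], [0, 0, 0]], [0, [0, 0, -0.05], [0, 0, 0]], [0, [0, 0, -0.02], [0, 0, 0]], [0, [0, 0, -0.01], [0, 0, 0]], [0, [0, 0, 0], [0, 0, 0]]]}}

```text
time_s: 6.57
ee_pos: [0.5583, 0.0359, 0.111]
tcp_rot: [3.141, 0.0, -0.059]
contact_force: [-0.1, 0.6, 0.4]
gripper_width: 0.0917
grasp_force: 0.0
```

Call:
{"api": "play_rows", "payload": {"increments": [[0, [0, 0, -0.004], [0, 0, 0]], [1, [0, 0, 0], [0, 0, 0]], [1, [0, 0, 0], [0, 0, 0]], [1, [0, 0, 0], [0, 0, 0]], [1, [0, 0, 0], [0, 0, 0]], [1, [0, 0, 0], [0, 0, 0]], [1, [0, 0, 0], [0, 0, 0]], [1, [0, 0, 0], [0, 0, 0]], [1, [0, 0, 0], [0, 0, 0]], [1, [0, 0, 0], [0, 0, 0]]], "force": 25}}

```text
time_s: 7.4
ee_pos: [0.5579, 0.0364, 0.1092]
tcp_rot: [-3.141, 0.0, -0.059]
contact_force: [-0.5, 1.4, 1.3]
gripper_width: 0.045
grasp_force: 24.9
```

Call:
{"api": "play_rows", "payload": {"increments": [[1, [-0.006, 0.0003, 0], [0, 0, 0]], [1, [-0.006, 0.0003, 0], [0, 0, 0]], [1, [-0.006, 0.0003, 0], [0, 0, 0]], [1, [-0.006, 0.0003, 0], [0, 0, 0]], [1, [-0.006, 0.0003, 0], [0, 0, 0]], [1, [-0.006, 0.0003, 0], [0, 0, 0]], [1, [-0.006, 0.0003, 0], [0, 0, 0]], [1, [-0.006, 0.0003, 0], [0, 0, 0]], [1, [-0.006, 0.0003, 0], [0, 0, 0]], [1, [0, 0, 0], [0, 0, 0]]]}}

```text
time_s: 8.23
ee_pos: [0.5306, 0.0378, 0.1093]
tcp_rot: [-3.141, 0.0, -0.059]
contact_force: [1.9, 2.2, -0.7]
gripper_width: 0.0453
grasp_force: 24.8
```

Call:
{"api": "play_rows", "payload": {"increments": [[1, [-0.004, 0.0002, 0], [0, 0, 0]], [1, [-0.003, 0.0002, 0], [0, 0, 0]], [1, [0, 0, 0], [0, 0, 0]]]}}

```text
time_s: 8.48
ee_pos: [0.5304, 0.0376, 0.11]
tcp_rot: [3.141, -0.006, -0.059]
contact_force: [11.3, 1.6, -5.2]
gripper_width: 0.0453
grasp_force: 24.8
```

It has reached the stop. I'll relax, release, raise and look.

Call:
{"api": "play_rows", "payload": {"increments": [[1, [0.006, 0, 0], [0, 0, 0]], [0, [0, 0, 0], [0, 0, 0]], [0, [0, 0, 0], [0, 0, 0]], [0, [0, 0, 0], [0, 0, 0]], [0, [0, 0, 0], [0, 0, 0]], [0, [0, 0, 0.03], [0, 0, 0]], [0, [0, 0, 0.06], [0, 0, 0]], [0, [0, 0, 0.06], [0, 0, 0]], [0, [-0.05, 0, 0.05], [0, 0, 0]], [0, [-0.08, 0, 0], [0, 0, 0]]]}}

```text
time_s: 9.32
ee_pos: [0.47, 0.0366, 0.213]
tcp_rot: [3.141, -0.008, -0.061]
contact_force: [0.1, 0.0, 1.7]
gripper_width: 0.0918
grasp_force: 0.0
```

```bash
python3 - <<'E'
from h import *
a=crop("top",240,145,60,80,7,'');b=crop("scene",225,180,70,75,5,'')
b=cv2.copyMakeBorder(b,0,a.shape[0]-b.shape[0],0,0,cv2.BORDER_CONSTANT)
cv2.imwrite("pics/c4.png",np.hstack([a,b]))
E
```

```text
(no output)
```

View pics/c4.png

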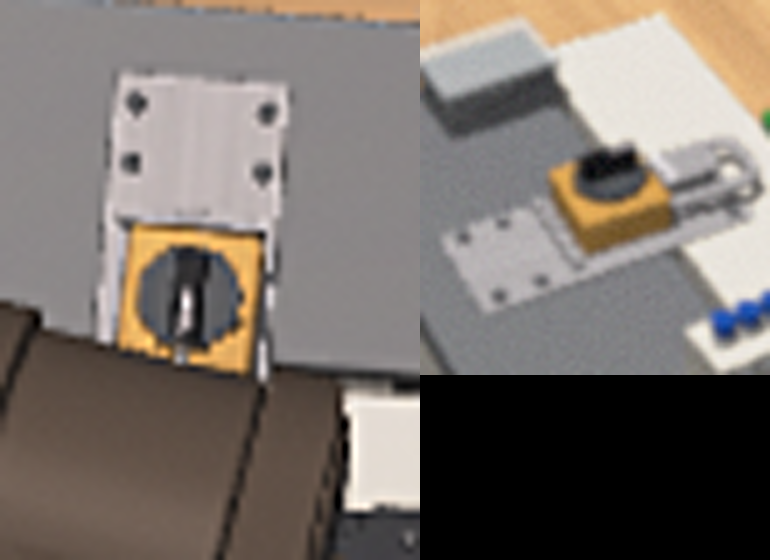

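The scene view shows the bow drawn out past the lip at crop (740,170). The lock has shifted about 3.5 mm towards the robot. Now I'll grasp the body.

Call:
{"api": "play_rows", "payload": {"increments": [[0, [0.07, -0.004, 0], [0, 0, 0]], [0, [0.07, -0.005, 0], [0, 0, 0]], [0, [0.07, 0, 0], [0, 0, 0]], [0, [0.044, 0, -0.01], [0, 0, 0]], [0, [0, 0, -0.06], [0, 0, 0]], [0, [0, 0, -0.06], [0, 0, 0]], [0, [0, 0, -0.05], [0, 0, 0]], [0, [0, 0, -0.02], [0, 0, 0]], [0, [0, 0, -0.007], [0, 0, 0]], [0, [0, 0, 0], [0, 0, 0]]]}}

```text
time_s: 10.25
ee_pos: [0.5923, 0.0329, 0.1055]
tcp_rot: [3.141, 0.001, -0.06]
contact_force: [-0.3, 0.0, 0.6]
gripper_width: 0.0917
grasp_force: 0.0
```

Call:
{"api": "play_rows", "payload": {"increments": [[1, [0, 0, 0], [0, 0, 0]], [1, [0, 0, 0], [0, 0, 0]], [1, [0, 0, 0], [0, 0, 0]], [1, [0, 0, 0], [0, 0, 0]], [1, [0, 0, 0], [0, 0, 0]], [1, [0, 0, 0], [0, 0, 0]], [1, [0, 0, 0], [0, 0, 0]], [1, [0, 0, 0], [0, 0, 0]], [1, [0, 0, 0], [0, 0, 0]]], "force": 30}}

```text
time_s: 11.0
ee_pos: [0.5928, 0.033, 0.106]
tcp_rot: [3.141, -0.001, -0.059]
contact_force: [0.4, -1.3, 4.3]
gripper_width: 0.0541
grasp_force: 29.8
```

Call:
{"api": "play_rows", "payload": {"increments": [[1, [0, 0, 0.01], [0, 0, 0]], [1, [0, 0, 0.015], [0, 0, 0]], [1, [0, 0, 0.015], [0, 0, 0]], [1, [0, 0, 0.02], [0, 0, 0]], [1, [0, 0, 0.02], [0, 0, 0]], [1, [0, 0, 0.02], [0, 0, 0]]]}}

```text
time_s: 11.5
ee_pos: [0.5918, 0.0333, 0.1567]
tcp_rot: [-3.141, 0.001, -0.06]
contact_force: [-0.2, -0.4, -2.7]
gripper_width: 0.0539
grasp_force: 29.9
```

Call:
{"api": "play_rows", "payload": {"increments": [[1, [0, 0, 0.03], [0, 0, 0]], [1, [0, 0, 0.04], [0, 0, 0]], [1, [0, 0, 0.04], [0, 0, 0]], [1, [0, 0, 0.04], [0, 0, 0]], [1, [0, 0, 0.03], [0, 0, 0]], [1, [0, 0, 0.02], [0, 0, 0]], [1, [0, 0, 0], [0, 0, 0]], [1, [0, 0, 0], [0, 0, 0]], [1, [0, 0, 0], [0, 0, 0]], [1, [0, 0, 0], [0, 0, 0]]]}}

```text
time_s: 12.33
ee_pos: [0.5918, 0.0334, 0.2546]
tcp_rot: [3.141, 0.002, -0.059]
contact_force: [-0.7, -0.9, -4.1]
gripper_width: 0.0538
grasp_force: 29.9
```

```bash
python3 - <<'E'
from h import *
cv2.imwrite("pics/c5.png",crop("scene",200,120,120,120,4,''))
o=robot.get_obs();print(o['contact_force'],o['ee_pos'],np.abs(o['qd']).max())
E
```

```text
[-0.8961204   0.19480805 -3.22278463] [0.59192473 0.03335216 0.2546968 ] 0.006105684598955969
```

View pics/c5.png

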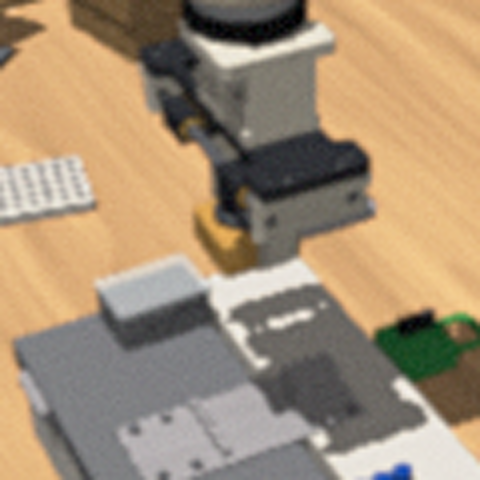

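The lock hangs level in the gripper at crop (225,235), clear of the case and at about the right height. I'm handing in.

```bash
python3 -c "
from rig import job
print(job.hand_in())"
```

```text
the job is handed in; nothing more can be done
None
```

I unlocked the padlock, pulled the shackle fully open, and lifted the lock off the hasp. It is held level and still in the gripper about 15 cm above where it lay, and I handed the job in, but no verdict came back.

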